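# Hold the fume filter up to the light

## Robot

A 6-joint arm with a two-finger parallel gripper is mounted at the origin on the work surface. World frame = base frame: x ahead of the robot, y to its left, z up, the work surface at z = 0. Lengths are in m, angles in rad, forces in N, time in s.
With the tool pointing down it reaches from about 0.3 to 0.875 m from the base axis. Payload 6.4 kg.
Tool frame: the origin (TCP) lies between the finger pads; the fingertips stand 25 mm ahead of it and the grasp point (between the pads) lies 6 mm ahead of it; z points along the fingers, y is the line along which they close (so a half turn about z gives the same grasp; the last joint's range is limited). The gripper opens to 85 mm and grips with 20 to 120 N. Pads are 22 mm wide; open, the fingers measure 114 mm over their backs; the gripper's body (76 mm by 85 mm) begins 54 mm behind the grasp point. The pads swing forward as they close: fully open they stand 13 mm farther back than shut.
Start: joints at [1.031, 0.181, 1.607, -0, 1.354, -0.206], TCP at [0.188, 0.543, 0.256] pointing down, gripper open.
Joint ranges: [-2.99, 2.99], [-0.89, 2.07], [0.3, 2.58], [-1.14, 4.28], [0, 2.63], [-3.12, 3.12]. Speed limits (rad/s): [2.57, 2.57, 3.01, 3.14, 3.14, 3.14].

## Interface

Orientations are given as [roll, pitch, yaw] about the fixed x, y, z axes, in that order (R = Rz(yaw) Ry(pitch) Rx(roll)).
In Python, from station import r gives the robot as it stands. Calls block until the motion is done:
- r.move_pose(position, orientation): joint-space move of the TCP to a pose.
- r.servo_line(position, ori=None, vel=0.15): straight line of the TCP; ori=None keeps the orientation; vel is the mean speed in m/s.
- r.move_j(angles): joint-space move.
- r.ungrasp() and r.grab(strength=None): open the fingers fully, or close them until they stop; strength is the grip in N (None keeps the last).
- r.sleep(seconds).
- r.inverse_kinematics(position, orientation): joint angles nearest the present ones, or None.
- r.snapshot(name): name is "scene" or "top" or "wrist"; returns a dict with "color" (480x640x3 uint8, red, green, blue), "fx", "fy", "cx", "cy" (pixels), "pose" (4x4, takes a point from camera to world coordinates). Camera axes: x right, y down, z forward; pixel columns grow to the right and rows downward; lengths in m; the calibration is good to about 2 mm. A picture is of the moment at which its call begins. There is no depth.
A pose or a line that the arm cannot do raises r.MotionError and nothing moves.
- r.finish_job(): hands the job in; it is judged then, once.
Readings, each from a call of its own:
- r.read_clock(): time.
- r.read_joints(): joint angles.
- r.read_joint_vel(): joint speeds.
- r.read_effort(): joint torques, N m.
- r.read_ee_pos(): TCP position.
- r.read_tcp_rot(): TCP orientation.
- r.read_wrist_force(): force on the tool from outside, world axes, zero at the start.
- r.read_moment(): the same for the moment, N m.
- r.read_opening(): finger opening in m.
- r.read_grip_force(): force on a finger pad.
Only numpy, scipy, OpenCV 4.12 (cv2) and the standard library are available. Lean on these libraries where they do the work, as an engineer would, in place of code of your own. Each camera call takes 0.05 s, during which the arm holds its last target. There are 200 camera calls.

## Task

Check whether the fume filter is clogged: lift the smoked cover of the filter box and lay it right back on its stop, then draw the filter plate with the orange tab up out of its slot and hold it up to the lit panel. Finish still holding it, upright and still, centred on the lit face and square to it, about 7 cm in front, without touching the panel. Leave the cover open, the grey-tabbed plate down in its slot and everything else on the deck where it is.

Things in the scene. Friction and masses are not known exactly. Their poses are not given: they have to be found in the camera images.
- housing: ivory filter box bolted down, left or right of the robot, 141 x 120 x 100 mm, open on top under its cover. Origin: centre of underside; z up; +x towards the hinge, -x towards the cover's grip. Two upright slots at x = -42.5 and +2.5 mm, y = 0, each 11.6 mm wide, floor 8 mm and rim 100 mm above the deck; the two plates may be in either slot. Feet 150 mm wide (x and y)
- flap (a joint): angle of the smoked hood cover, rad: 0 closed, 1.85 on its open stop, leaning back past upright. No spring or catch; about 0.22 kg; let go, it falls shut below about 1.1 rad, open above about 1.4. The hood reaches 139 mm from hinge to front, is 120 mm wide, has a 4 mm top and skirts from the rim to 42 mm above it, and hides both plates when closed
- flap_hinge (a point): middle of the cover's hinge line, at x = +70.5 mm, y = 0, z = 100 mm in the housing frame; the hinge line runs along the housing's y axis. The star knobs on its ends are fixed and reach 84 mm either side
- flap_grip (a point): grip point on the cover's black grip, moving with the cover: closed, 170 mm in front of the hinge line and 21 mm above it, 31 mm out from the hood's front face. The grip is a bar projecting 48 mm from the hood at mid-width, 20 mm wide (along the hinge line), 14 mm thick. Pinched across its 20 mm it pivots between the pads as the cover swings
- filter: plate to draw out: aluminium frame with mesh, 8 x 80 x 84 mm (x, y, z), with an orange tab on top 10 mm thick (x), 30 wide (y), 40 tall; 124 mm in all; 0.08 to 0.17 kg. Origin: centre of lower edge; x square to its faces (both alike), z up. In its slot: axes parallel to the housing's, lower edge on the slot floor, tab 92 to 132 mm above the deck. Lift it straight up 95 mm or more to clear the box
- filter_center (a point): middle of the filter plate's mesh, 42 mm above its lower edge
- filter_tab (a point): grip point on the orange tab, 114 mm above the plate's lower edge, 10 mm under the tab's top
- spare: bystander: black ribbed carbon plate of the same size and frame with a grey tab, standing in the other slot, 45 mm from the filter plate centre to centre (35 mm between the tabs). Origin: centre of its lower edge
- panel: light panel bolted down on the other side: aluminium frame 150 mm wide (y), 14 mm thick, from 105 to 215 mm above the deck, on a post over a dark foot 110 x 100 x 12 mm. Origin: on the deck below the lit face, which is at x = +1 mm; x points straight out of the lit face (away from the robot, within 0.5 rad of world +x), z up
- light_center (a point): middle of the lit, white face of the panel, 160 mm above the deck; the face is 132 x 92 mm
- jar: bystander: white plastic jar with green cap, 56 mm across, 55 mm high; origin under its centre
- cleaner: bystander: white bottle with blue cap and paper label, 60 mm across, 150 mm high; origin under its centre
- hexkey: bystander: dark steel hex key lying flat, 100 mm long with a 30 mm short leg, 8 mm thick; origin at the middle of the long leg
- screwdriver: bystander: screwdriver lying on the deck; origin under its middle
- brush: bystander: small hand brush lying on the deck; origin under its middle
- tray: bystander: blue plastic tray of brass and steel parts, 120 x 90 x 28 mm; origin under its centre
Mind the look-alikes: they are no part of the job. What is shaped like the panel but turquoise is not meant.

How it is judged:
By the outcome, as a careful person would: the job done as asked, in the order asked, and still so for the second after the job is handed in, while the arm keeps its last pose, push and grip.
It also fails if it takes over 59 s, if anything falls off the work surface, if the arm or the gripper's body presses on something with over 40 N, if the wrist force passes 120 N, or if a joint passes its speed limit or range.

## Working session

There is one attempt and no reset: what is moved stays moved. The work goes in short steps, each a Python script; the robot and the scene stay as the last script left them, time stands still between calls to the robot, and variables do not carry over. Pictures are saved under pics/ and viewed, at most 10 in all, crops included, and the job is handed in when it is done.

```bash
ls; mkdir -p pics
python3 - <<'E'
from station import r
import cv2, numpy as np
for n in ["scene","top"]:
    s=r.snapshot(n); cv2.imwrite(f"pics/{n}0.png",s["color"][:,:,::-1]); print(n,s["fx"],s["fy"],s["cx"],s["cy"],np.round(s["pose"],4).tolist())
print(r.read_ee_pos(),r.read_tcp_rot(),r.read_clock())
E
```

```text
pics
scene 440.93450656917275 440.93450656917275 326.22891755325776 240.281541138962 [[0.7537, 0.3986, -0.5226, 1.1172], [0.6572, -0.4546, 0.6011, -0.6627], [0.002, -0.7965, -0.6046, 0.7994], [0.0, 0.0, 0.0, 1.0]]
top 622.2726432519047 622.2726432519047 324.4672546272609 228.21513338244176 [[0.0191, -0.9908, 0.1337, 0.3587], [-0.9998, -0.0191, 0.0018, 0.0172], [0.0008, -0.1337, -0.991, 1.4534], [0.0, 0.0, 0.0, 1.0]]
[0.18813684 0.54286677 0.25546607] [-3.14001855e+00 -3.16162556e-04  2.80781529e+00] 0.1
```

View pics/scene0.png

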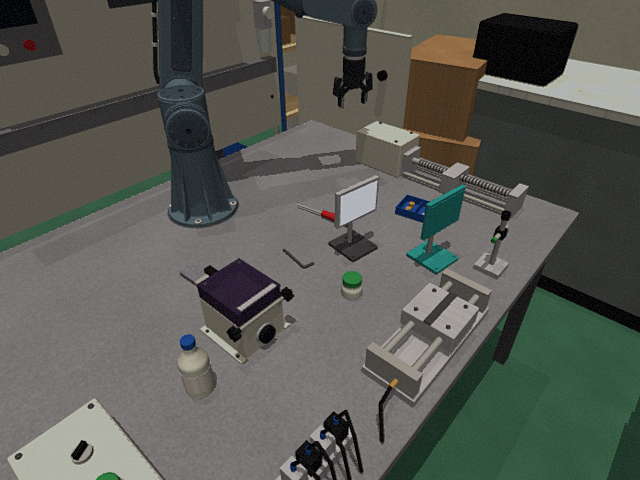

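View pics/top0.png

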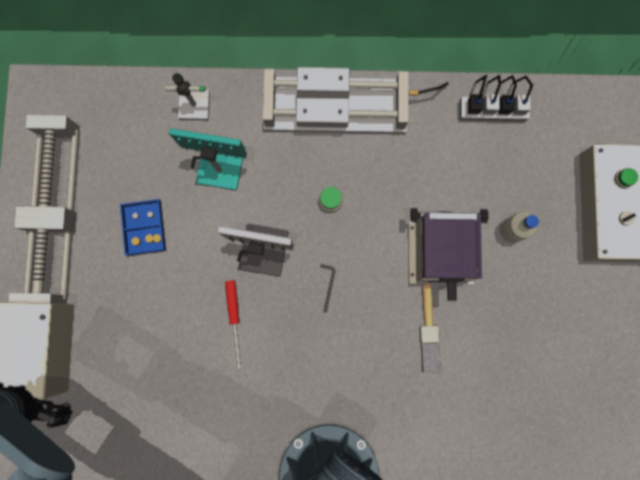

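The box is on the right: hood at top-view (452,245), hinge knobs at (415,215) and (485,215), grip at (452,290) towards the robot. The lit panel is at top-view (255,238) and scene (357,202). I'll measure both now.

```bash
cat > h.py <<'E'
import numpy as np, cv2
from station import r
def ray(s,u,v):
    d=s["pose"][:3,:3]@np.array([(u-s["cx"])/s["fx"],(v-s["cy"])/s["fy"],1]); return s["pose"][:3,3],d
def onz(s,uv,z):
    o,d=ray(s,*uv); return o+d*(z-o[2])/d[2]
def proj(s,p):
    q=np.linalg.inv(s["pose"])@np.append(p,1); return np.array([s["fx"]*q[0]/q[2]+s["cx"],s["fy"]*q[1]/q[2]+s["cy"]])
def blobs(m,amin=30):
    n,l,st,c=cv2.connectedComponentsWithStats(m.astype(np.uint8)); return [(l==i,st[i],c[i]) for i in range(1,n) if st[i][4]>=amin]
def hsv(s): return cv2.cvtColor(s["color"],cv2.COLOR_RGB2HSV).astype(int)
E
python3 - <<'E'
from h import *
t=r.snapshot("top"); s=r.snapshot("scene")
np.set_printoptions(precision=4,suppress=True)
print(t["color"][245,452],t["color"][290,452],s["color"][205,357],s["color"][275,240])
# lit face
H=hsv(s); m=(H[...,2]>150)&(H[...,1]<40); m[:170]=0;m[240:]=0;m[:,:325]=0;m[:,390:]=0
b=max(blobs(m),key=lambda b:b[1][4]); print(b[1])
c=cv2.findContours(b[0].astype(np.uint8),0,2)[0][0]
q=cv2.approxPolyDP(cv2.convexHull(c),4,True)[:,0]; print(q.tolist())
for p in q: print(p, onz(s,p,.206)[:2], onz(s,p,.114)[:2])
# hood
H=hsv(t); m=(H[...,0]>120)&(H[...,0]<170)&(H[...,1]>50); m[:200]=0;m[300:]=0;m[:,:400]=0;m[:,500:]=0
for b in blobs(m): 
    c=cv2.findContours(b[0].astype(np.uint8),0,2)[0][0]; rc=cv2.minAreaRect(c); print(b[1],rc)
    for p in cv2.boxPoints(rc): print(p,onz(t,p,.142)[:2])
c=t["color"][195:315,395:515,::-1]; o=cv2.resize(c,(480,480),interpolation=cv2.INTER_CUBIC)
c=s["color"][165:265,320:420,::-1]; o2=cv2.resize(c,(300,300),interpolation=cv2.INTER_CUBIC)
o3=np.zeros((480,300,3),np.uint8);o3[:300]=o2
cv2.imwrite("pics/crop1.png",np.hstack([o,o3]))
E
```

```text
[81 64 81] [49 46 45] [179 184 190] [49 39 57]
[ 340  181   37   45 1008]
[[376, 181], [374, 208], [340, 225], [341, 196]]
[376 181] [0.5311 0.2161] [0.4403 0.3524]
[374 208] [0.6063 0.1041] [0.5271 0.223 ]
[340 225] [ 0.5897 -0.0071] [0.5079 0.0946]
[341 196] [0.5092 0.0939] [0.415  0.2112]
[ 424  214   57   64 3009] ((452.0, 245.5), (63.0, 56.0), 90.0)
[424. 214.] [ 0.5703 -0.1921]
[480. 214.] [ 0.5726 -0.3116]
[480. 277.] [ 0.4383 -0.3097]
[424. 277.] [ 0.4361 -0.1918]
```

View pics/crop1.png

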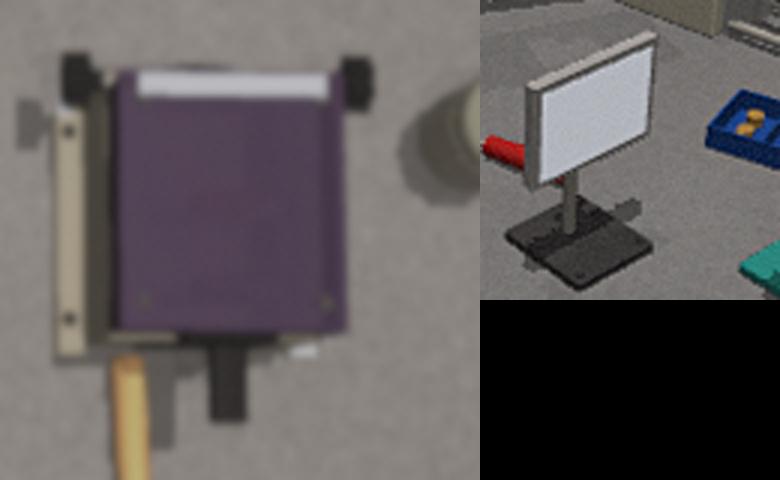

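Crop: knobs at top-view px (414,215.5) and (484.3,215.8), grip bar along column 452 to row ~300. I'll refine these and cross-check with the scene view.

Run:
```python
from h import *
np.set_printoptions(precision=4,suppress=True)
t=r.snapshot("top"); s=r.snapshot("scene")
V=hsv(t)[...,2]; m=V<50
R=np.zeros_like(m);R[195:312,395:500]=1
for b in blobs(m&R,20): print("dark top",b[1],b[2],onz(t,b[2],.1)[:2],onz(t,b[2],.121)[:2])
V=hsv(s)[...,2]; m=V<35; R[:]=0;R[255:360,175:300]=1
for b in blobs(m&R,15): print("dark scene",b[1],b[2],onz(s,b[2],.1)[:2])
# subpixel lit face: upscaled 8x, threshold midway
x0,y0,k=320,165,8
c=cv2.cvtColor(s["color"],cv2.COLOR_RGB2GRAY)[y0:y0+80,x0:x0+80]
u=cv2.resize(c,None,fx=k,fy=k,interpolation=cv2.INTER_CUBIC); sat=0
for th in (160,168):
    b=max(blobs(u>th),key=lambda b:b[1][4]*(b[0][40*k,37*k])); cc=cv2.findContours(b[0].astype(np.uint8),0,2)[0][0]
    q=cv2.approxPolyDP(cv2.convexHull(cc),20,True)[:,0]; q=(q+.5)/k-.5+[x0,y0]; print(th,q.tolist())
    if len(q)==4:
        q=q[np.argsort(q[:,0]+0*q[:,1])]; L=sorted(q[:2].tolist(),key=lambda p:p[1]);Rr=sorted(q[2:].tolist(),key=lambda p:p[1])
        P=np.array([onz(s,L[0],.206),onz(s,L[1],.114),onz(s,Rr[0],.206),onz(s,Rr[1],.114)]); print(P[:,:2],P.mean(0))
        d=P[2:].mean(0)-P[:2].mean(0); print("width",np.hypot(*d[:2]),"yaw",np.arctan2(-d[0],d[1]))
# panel in top: frame top edge line z=.215
u=cv2.cvtColor(t["color"],cv2.COLOR_RGB2GRAY)[222:256,212:298]
R=np.zeros(V.shape,bool);R[222:256,212:298]=1; m=(cv2.cvtColor(t["color"],cv2.COLOR_RGB2GRAY)>140)&R
b=max(blobs(m),key=lambda b:b[1][4]); ys,xs=np.nonzero(b[0]); rc=cv2.minAreaRect(np.c_[xs,ys].astype(np.float32)); print("top panel",rc)
for p in cv2.boxPoints(rc): print(p,onz(t,p,.215)[:2])
```

```text
dark top [411 210   9  11  70] [414.2    215.0143] [ 0.5744 -0.1773] [ 0.5711 -0.1743]
dark top [481 210   6  12  55] [483.7273 215.5091] [ 0.5762 -0.3303] [ 0.5729 -0.3249]
dark top [422 217   3  60  79] [422.8354 245.8987] [ 0.5064 -0.1961] [ 0.5041 -0.1928]
dark top [440 278  23  21 133] [450.7368 283.391 ] [ 0.4258 -0.2565] [ 0.4248 -0.2522]
dark scene [204 266  13  10  79] [209.8228 270.3671] [ 0.3808 -0.2421]
dark scene [197 285  97  41 970] [245.9464 304.4845] [ 0.5334 -0.2598]
dark scene [259 325  16  19 216] [266.7222 333.7731] [ 0.6293 -0.2867]
dark scene [227 326  14  16 146] [233.9932 333.3562] [ 0.5779 -0.3301]
160 [[376.5625, 180.6875], [374.1875, 207.9375], [340.0625, 224.8125], [340.6875, 196.3125]]
[[0.5096 0.0922]
 [0.5074 0.0954]
 [0.5313 0.2185]
 [0.5273 0.2236]] [0.5189 0.1574 0.16  ]
width 0.12895148188843197 yaw -0.16169830007337113
168 [[376.4375, 180.8125], [373.9375, 208.0625], [340.1875, 224.4375], [340.8125, 196.3125]]
[[0.5099 0.0924]
 [0.5066 0.0969]
 [0.5314 0.2177]
 [0.5272 0.2226]] [0.5188 0.1574 0.16  ]
width 0.12724559002193425 yaw -0.16636962971453
top panel ((253.923583984375, 232.57394409179688), (74.32008361816406, 11.226977348327637), 9.904183387756348)
[216.3518 231.7122] [0.5145 0.2362]
[218.2829 220.6525] [0.537  0.2333]
[291.4954 233.4357] [0.5139 0.0854]
[289.5643 244.4953] [0.4916 0.0886]
```

```bash
cat >> h.py <<'E'
PSI=.013; Hg=np.array([.575,-.2535,.1])
c,s_=np.cos(PSI),np.sin(PSI); RH=np.array([[c,-s_,0],[s_,c,0],[0,0,1]])
def grip(th):
    a=th+np.arctan2(21,170); q=.1713; return Hg+RH@np.array([-q*np.cos(a),0,q*np.sin(a)])
def tcp(g): return g+[0,0,.006]
E
python3 - <<'E'
from h import *
np.set_printoptions(precision=4,suppress=True)
p=r.read_ee_pos(); r.servo_line([p[0],p[1],.36],vel=.2)
g=tcp(grip(0)); print(g)
for y in (PSI,PSI+np.pi,PSI-np.pi): print(y,r.inverse_kinematics(g+[0,0,.1],[np.pi,0,y]))
up=g+[0,0,.12]
yaw=min((PSI,PSI+np.pi),key=lambda y:(lambda j:9 if j is None else abs(j[5]))(r.inverse_kinematics(up,[np.pi,0,y])))
print("yaw",yaw)
hi=g.copy();hi[2]=.36
r.move_pose(hi,[np.pi,0,yaw]); r.servo_line(up+[0,0,-.03])
s=r.snapshot("wrist"); cv2.imwrite("pics/w1.png",s["color"][:,:,::-1]); print(proj(s,grip(0)),proj(s,grip(0)-RH@[.017,0,0]),s["fx"])
print(r.read_clock(),r.read_joints())
E
```

```text
[ 0.405  -0.2557  0.127 ]
0.013 [-0.8117 -0.008   1.8723 -0.      1.2773  0.7461]
3.154592653589793 [-0.8117 -0.008   1.8723  0.      1.2773 -2.3955]
-3.128592653589793 [-0.8117 -0.008   1.8723  0.      1.2773 -2.3955]
yaw 0.013
[317.5616 262.2133] [317.6328 288.7293] 393.25709236659503
5.025 [-0.8116  0.0026  1.8808  0.      1.2561  0.7462]
```

View pics/w1.png

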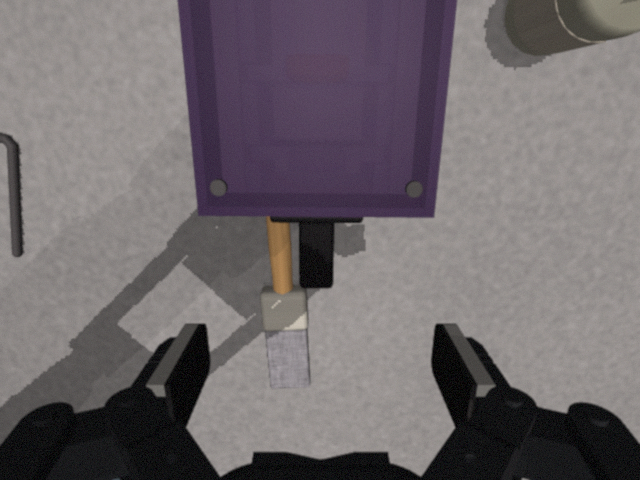

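The wrist view shows the grip bar at (316, 220–287). The prediction puts its tip at (317.6, 288.7), so the estimate is within about 1 mm. Next I grasp it and swing the cover open.

Run:
```python
from h import *
np.set_printoptions(precision=3,suppress=True)
r.servo_line(tcp(grip(0)),vel=.12); print(r.read_wrist_force())
r.grab(25); print("open",r.read_opening(),r.read_grip_force(),r.read_wrist_force())
for i,th in enumerate(np.linspace(0,1.83,13)[1:]):
    r.servo_line(tcp(grip(th)),vel=.12)
    f=r.read_wrist_force(); print(round(th,2),f,round(r.read_opening(),4))
    if np.linalg.norm(f)>45 or r.read_opening()<.015: print("STOP");break
print(r.read_clock())
s=r.snapshot("scene"); cv2.imwrite("pics/s2.png",s["color"][:,:,::-1])
```

```text
[-0.412  0.464 -1.033]
open 0.019539027016954546 28.239406049251556 [-0.818  8.585  9.203]
0.15 [-0.27   6.126  0.522] 0.0195
0.3 [-1.447  6.746 -0.818] 0.0195
0.46 [-2.369  7.304  1.781] 0.0197
0.61 [-2.631  7.981  2.845] 0.0199
0.76 [-1.007  6.853  2.456] 0.0197
0.92 [-1.291  6.186  3.513] 0.0193
1.07 [-0.146  5.79   2.709] 0.0194
1.22 [0.008 5.2   3.427] 0.0196
1.37 [0.685 5.298 5.133] 0.0193
1.52 [-0.18   5.487  4.839] 0.0194
1.68 [0.609 3.338 5.115] 0.0192
1.83 [2.918 3.939 4.026] 0.0192
10.9333
```

View pics/s2.png

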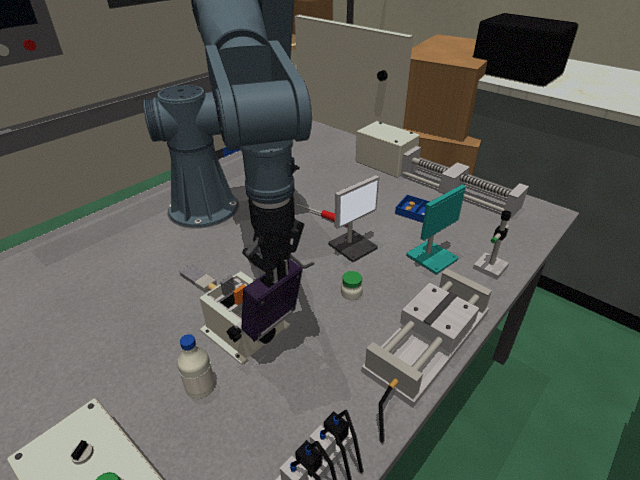

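The cover is back on its stop at (272,300) and the orange tab shows at about (239,295). I'll release, back off, and look into the box.

Run:
```python
from h import *
np.set_printoptions(precision=4,suppress=True)
r.ungrasp(); p=r.read_ee_pos(); r.servo_line([p[0],p[1],.36],vel=.2)
b=Hg+RH@[-.15,0,0]; r.servo_line([b[0],b[1],.30],vel=.25)
s=r.snapshot("wrist"); cv2.imwrite("pics/w2.png",s["color"][:,:,::-1])
H=hsv(s); m=(H[...,0]>5)&(H[...,0]<18)&(H[...,1]>170)&(H[...,2]>90)
t=r.snapshot("top");Ht=hsv(t); mt=(Ht[...,0]>3)&(Ht[...,0]<18)&(Ht[...,1]>150)&(Ht[...,2]>80);mt[:,:400]=0
for b in blobs(m): print("wrist",b[1],b[2],onz(s,b[2],.132),RH.T@(onz(s,b[2],.132)-Hg)+[.0705,0,.1], cv2.minAreaRect(np.argwhere(b[0])[:,::-1].astype(np.float32)))
for b in blobs(mt,8): print("top",b[1],b[2],onz(t,b[2],.132))
for x in (.0025,-.0425): print(proj(s,Hg+RH@[x-.0705,0,.032]))
print(r.read_clock())
```

```text
wrist [298 103  42  15 597] [318.268  110.1256] [ 0.5086 -0.2542  0.132 ] [0.0041 0.0001 0.132 ] ((318.5, 110.0), (14.0, 41.0), 90.0)
top [444 243  15   5  55] [451.1091 245.0727] [ 0.5059 -0.2515  0.132 ]
[318.4856 112.582 ]
[318.6011 178.3125]
13.4
```

View pics/w2.png

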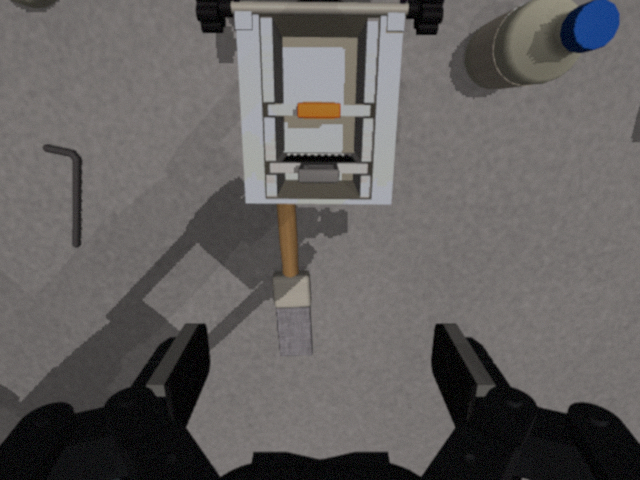

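The orange tab is at wrist px (318,110), in the far slot (x = +2.5 mm), and the grey one is in the near slot. Brush and bottle haven't moved. Next I grasp and draw out the plate.

Run:
```python
from h import *
np.set_printoptions(precision=4,suppress=True)
x,y=.5075,-.2543
r.servo_line([x,y,.30],vel=.2); r.servo_line([x,y,.131],vel=.12); print(r.read_wrist_force())
r.grab(60); o=r.read_opening(); print("open",o,r.read_grip_force(),r.read_wrist_force())
if .025<o<.034:
    for z in (.16,.20,.245,.31):
        r.servo_line([x,y,z],vel=.1); print(z,r.read_wrist_force(),r.read_opening())
print(r.read_clock(),r.read_ee_pos())
s=r.snapshot("scene"); w=r.snapshot("wrist")
cv2.imwrite("pics/s3.png",np.hstack([s["color"][130:370,150:400],w["color"][::2,::2]])[:,:,::-1])
```

```text
[ 0.3647  0.5301 -0.4341]
open 0.02893480599172321 59.14966285228729 [0.3829 0.957  1.8549]
0.16 [-0.4226 -1.0688 -1.1704] 0.02862718259024975
0.2 [-0.4562 -0.8913 -1.928 ] 0.02867049945958925
0.245 [ 0.7282 -0.8729 -0.9122] 0.028832659875105277
0.31 [-0.0588  0.1504 -0.9326] 0.028886707430197705
18.4583 [ 0.5072 -0.2541  0.3092]
```

View pics/s3.png

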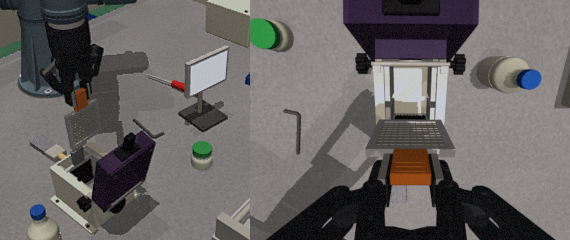

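The plate is out and held upright, and the cover stays open. Next I carry it to the panel.

Run:
```python
from h import *
np.set_printoptions(precision=4,suppress=True)
yp=-.161; F=np.array([.519,.158]); n=np.array([np.cos(yp),np.sin(yp)])
f=F+.071*n; a=F+.10*n
r.servo_line([.60,-.05,.33],ori=[np.pi,0,-.08],vel=.18)
r.servo_line([a[0],a[1],.31],ori=[np.pi,0,yp],vel=.18)
r.servo_line([a[0],a[1],.241],vel=.1)
r.servo_line([f[0],f[1],.2415],vel=.06); r.sleep(.5)
print(f,r.read_ee_pos(),r.read_tcp_rot(),r.read_opening(),r.read_clock(),r.read_wrist_force())
for n_ in ("scene","top"):
    s=r.snapshot(n_); cv2.imwrite(f"pics/{n_}4.png",s["color"][:,:,::-1])
s=r.snapshot("scene");t=r.snapshot("top")
A=cv2.resize(s["color"][130:270,300:420],(480,560),interpolation=cv2.INTER_CUBIC); B=cv2.resize(t["color"][190:270,205:305],(320,256),interpolation=cv2.INTER_CUBIC)
C=np.zeros((560,320,3),np.uint8);C[:256]=B;w=r.snapshot("wrist");C[260:500]=w["color"][::2,::2]
cv2.imwrite("pics/f4.png",np.hstack([A,C])[:,:,::-1])
```

```text
[0.5891 0.1466] [0.5891 0.1466 0.2414] [ 3.1416  0.0001 -0.1611] 0.028921982741516153 23.1583 [-0.0046 -0.4584 -1.7672]
```

View pics/f4.png

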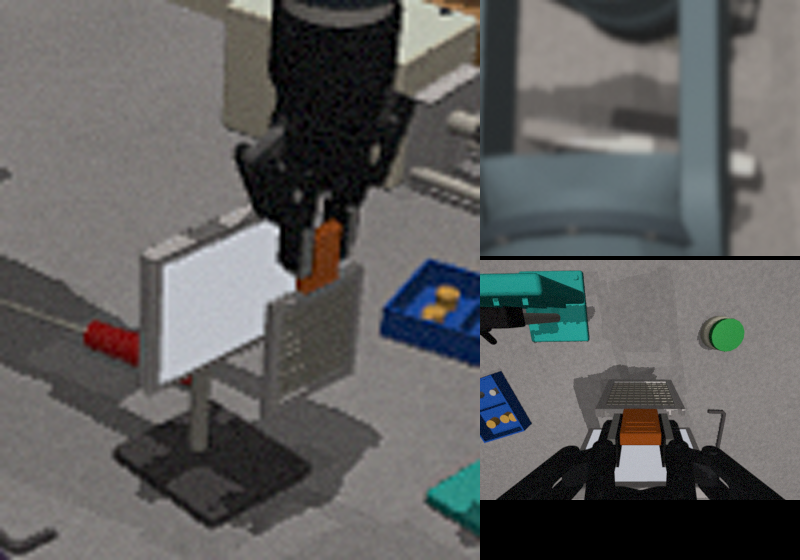

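The plate stands in front of the lit face. I'll compare its visible corners with the predicted upright, square pose.

Run:
```python
from h import *
np.set_printoptions(precision=1,suppress=True)
s=r.snapshot("scene");w=r.snapshot("wrist")
yp=-.161;c,q=np.cos(yp),np.sin(yp);R=np.array([[c,-q,0],[q,c,0],[0,0,1]]);P=np.array([.5891,.1466,.118])
A=cv2.resize(s["color"][150:250,350:410],(480,800)[::1],interpolation=cv2.INTER_CUBIC)[:600]
W=cv2.resize(w["color"][200:420,150:470],(320,220))
for y in(-.04,.04):
  for z in(0,.084):
    for x in (.004,-.004):
      a=proj(s,P+R@[x,y,z]);b=proj(w,P+R@[x,y,z]);print(x,y,z,a,b)
      if x>0: cv2.circle(A,tuple(int(v) for v in (a-[350,150]+.5)*8),3,(255,0,0),1)
      cv2.circle(W,tuple(int(v) for v in b-[150,200]),2,(255,0,0) if x>0 else (0,255,0),-1)
C=np.zeros((600,320,3),np.uint8);C[:220]=W
cv2.imwrite("pics/f5.png",np.hstack([A,C])[:,:,::-1])
```

```text
0.004 -0.04 0 [366.2 233.2] [380.8 240.5]
-0.004 -0.04 0 [364.  231.9] [380.2 252.2]
0.004 -0.04 0.084 [368.1 206.1] [408.7 301. ]
-0.004 -0.04 0.084 [365.8 204.8] [407.3 317.1]
0.004 0.04 0 [387.6 222.1] [256.3 240.6]
-0.004 0.04 0 [385.4 220.8] [256.9 252.3]
0.004 0.04 0.084 [390.4 195.4] [227.2 301.2]
-0.004 0.04 0.084 [388.1 194.2] [228.5 317.2]
```

View pics/f5.png

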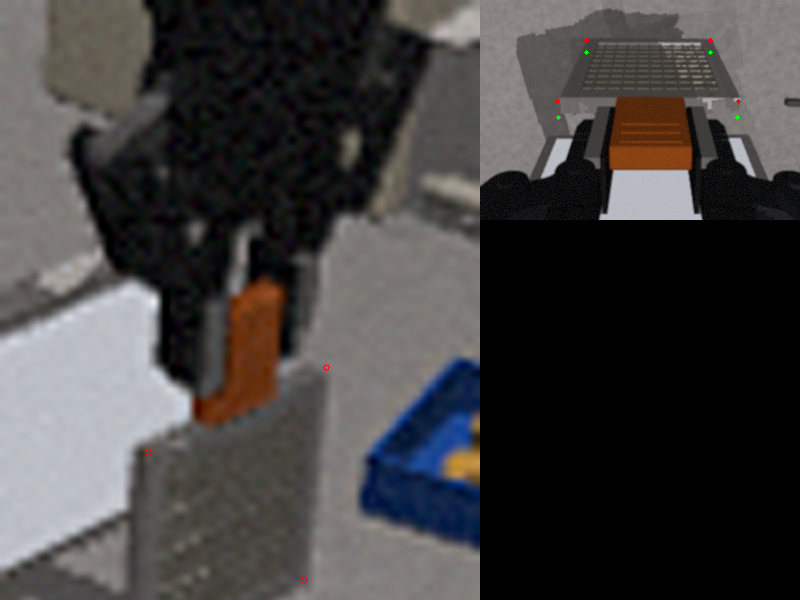

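The corners agree within about 1–2 mm in both views: bottom edge on prediction, top edge about 2 mm further out, and clear of the panel. Handing in.

```bash
python3 -c "
from station import r
print(abs(r.read_joint_vel()).max(),r.read_opening(),r.read_clock()); print(r.finish_job())"
```

```text
0.0011453318448245155 0.028733823639361694 23.5083
the job is handed in; nothing more can be done
None
```

The job is handed in at 23.5 s: the cover was laid back on its stop, and the orange-tabbed plate is held upright, square and centred about 7 cm in front of the lit panel, within about 2 mm by the cameras and without touching it.

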